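# Hook a sample tray under the lip and seat it in the changer dock

## Robot

A 6-joint arm with a two-finger parallel gripper is mounted at the origin on the work surface. World frame = base frame: x ahead of the robot, y to its left, z up, the work surface at z = 0. Lengths are in m, angles in rad, forces in N, time in s.
With the tool pointing down it reaches from about 0.35 to 0.975 m from the base axis. Payload 4.9 kg.
Tool frame: the origin (TCP) lies midway between the tips of the shut fingers; the grasp point (between the pads) lies 19 mm behind it; z points along the fingers, y is the direction in which the jaws open and shut (so a half turn about z gives the same grasp; the last joint's range is limited). The gripper opens to 85 mm and grips with 20 to 120 N. Pads are 22 mm wide; open, the fingers measure 114 mm over their backs; the gripper's body (76 mm by 85 mm) begins 54 mm behind the grasp point. The pads swing forward as they close: fully open they stand 13 mm farther back than shut.
Start: joints at [1.019, 0.053, 1.613, -0, 1.476, -0.119], TCP at [0.262, 0.567, 0.231] pointing down, gripper open.
Joint ranges: [-3.01, 3.01], [-1.01, 2.22], [0.06, 2.58], [-1.02, 4.17], [0.09, 2.62], [-3.14, 3.14]. Speed limits (rad/s): [2.57, 2.57, 3.14, 3.14, 3.14, 3.14].

## Interface

Orientations are given as a unit quaternion [w, x, y, z].
In Python, from plant import state, grab_frame, camera_info, job_done, cut_out gives the robot as it stands.
- The arm moves only by the tool step_arm, never from a script. Its argument "moves" is a list of rows, each a list of 7 numbers: the shift along the tool's x, y, z in m, then the turn, a rotation vector about the tool's x, y, z in rad, then the finger opening in m, from 0 to 0.0854. A call has 1 to 8 rows; each row shifts and turns the commanded pose from where the row before left it, along the tool's axes as they then stand; what a row does not reach is not made up. A row lasts 1/10 s, in which the tool goes at most 50 mm and 8.59 degrees, less where a joint would pass 70% of its speed; a pose out of reach is approached as far as the arm can. A call is refused whole if a number of a shift passes 0.05 or a number of a turn 0.15, either way. A call with a gripper value outside its range is refused whole. The fingers move at their own pace and stop on an object; the grip force is fixed at half the most. Time passes only in rows, so rows that do not move let the fingers close. It gives the time, the measured TCP pose, the force and the opening at its end, in the units of the state.
- state(): the state, without advancing time (a new reading comes with each control period).
- grab_frame(name): name is "scene" or "top"; returns (picture, depth): 384x512x3 uint8, red, green, blue; 384x512 float32, m along the optical axis (not along the pixel's ray), 0 where there is no reading.
- camera_info(name): a dict with "intrinsics" (3x3 intrinsics, pixels), "world_from_camera" (4x4, takes a point from camera to world coordinates). Camera axes: x right, y down, z forward; pixel columns grow to the right and rows downward; lengths in m; the calibration is good to about 2 mm. A picture is of the moment at which its call begins. camera_info takes no time and is no camera call.
- job_done(): hands the job in, once; it reports no verdict.
Trained networks look in the newest picture that a camera, given by its name, has taken for a name from the list of things; names that differ only in an ending like _2 or _b are one class to them, and where a whole thing is asked for, a point or a joint stands for the part that bears it (a point fixed in the world has none). Each returns a list of dicts, best first, with "conf" (0 to 1); they miss things now and then, are a little off and sometimes report something else, mostly with a low value. They report only what shows in the picture. A call takes as long as a camera call. They do not tell look-alikes from the thing itself.
- cut_out(camera, query): "mask" (384x512 bool, what is visible of it) and "point" ([column, row] in pixels, amid what is visible of it).
The state is a dict: "time": time; "joint_pos": joint angles; "joint_vel": joint speeds; "joint_efforts": joint torques, N m; "tool_pos": TCP position; "tool_rot": TCP orientation; "contact_force": force on the tool from outside, world axes, zero at the start; "ft_torque": the same for the moment, N m; "gripper_width": opening from 0.0 (shut) to 1.0 (fully open).
Only numpy, scipy, OpenCV 4.12 (cv2) and the standard library are available. Lean on these libraries where they do the work, as an engineer would, in place of code of your own. Each camera call takes 0.05 s, during which the arm holds its last target.

## Task

Fit the loose sample tray into its dock on the changer deck: hook one short end of the tray under the dock's retaining lip with the other end still raised, push it back against the sprung bar inside, swing the raised end down past the keeper and let the tray come forward under it, so that it lies flat and is held at both ends. Feel for the end of the push and do not force the tray against the dock; leave the sample cups and the puck where they stand, and let go of the tray at the end.

Things in the scene. Friction and masses are not known exactly. Their poses are not given: they have to be found in the camera images.
- tray: Loose flat aluminium sample tray, 150 (its x) x 120 (its y) x 6 mm, 0.25 to 0.45 kg, six round sockets marked on top, lying on the deck. A black upright grip stands across its middle: 14 mm thick along the tray's x, 50 mm along y, 6 to 50 mm above the underside; pinch its broad faces (closing along x). Origin: centre of underside, z up. Either end may go under the lip.
- tray_end_a (a point): Middle of the lower edge of the tray's short end at -x (75 mm from the tray's origin).
- tray_end_b (a point): Middle of the lower edge of the tray's short end at +x (75 mm from the tray's origin).
- dock: Fixed grey base plate 226 x 160 x 4 mm (x, y, z); origin: centre of its underside, z up. It carries a cradle, lip at its -x end, keeper at +x, that is clamped up to 4 mm off nominal either way along the dock's x: this shift is NOT in any reading (the dock points below are nominal) and must be felt. The seated tray lies flat on the cradle's floor, centre at x = 0 + shift, y = 0.
- dock_floor (a point): Nominal centre of the cradle's floor top, 10 mm above the dock's underside; the floor is flat from end to end, under the lip too. Side guides along it: inner faces 62.5 mm either side of the middle (dock y), 6 mm high, from 60 mm before to 60 mm behind the centre.
- dock_lip (a point): Nominal middle of the lip's lower inner edge (dock x = -62 mm). The lip is a steel strip 150 mm wide along y, 4 mm thick, reaching from here 41 mm towards -x; its underside is 10.5 mm above the floor, and the pocket below it is open towards +x. To go in, the tray must slope, its outer end raised by 5 to 12 degrees.
- dock_bar (a point): Nominal middle of the free face (dock x = -74 mm) of a sprung brass bar, 100 mm wide along y, inside the pocket, 1 to 9 mm above the floor. It gives 7 mm towards -x, taking 4 N at the start and 11 N at the end, and then stops hard. The tray passes the keeper only with the bar in by 5 mm or more. The bar moves slowly (damped).
- dock_keeper (a point): Nominal middle of the lower inner edge (dock x = +71 mm) of the steel keeper, 110 mm wide along y, 4 mm thick, flat and not bevelled, its underside 8 mm above the floor. It overhangs by 4 mm the front wall below it (face at x = +75 mm), against which the bar presses the seated tray.
- cup_a: Loose open steel sample cup, 48 mm across its rim, 36 mm tall, 0.15 kg; origin at the centre of its underside. To be left alone.
- cup_b: Loose steel sample cup like cup_a; to be left alone.
- cup_c: Loose steel sample cup like cup_a, the one nearest the robot; to be left alone.
- puck: Loose solid aluminium puck, 40 mm across, 24 mm tall, 0.12 kg; origin at the centre of its underside. To be left alone.
There are look-alikes about, which are no part of the job. Of the things that look like the tray, take the one that is farthest to the robot's right at the start.

How it is judged:
By the outcome, as a careful person would: the job done as asked, in the order asked, and still so for the second after the job is handed in, with the robot touching nothing.
It also fails if it takes over 66 s, if anything falls off the work surface, if the arm or the gripper's body presses on something with over 40 N, if the wrist force passes 120 N, or if a joint passes its speed limit or range.

## Working session

There is one attempt and no reset: what is moved stays moved. The work goes in short steps, Python scripts to look and compute and a tool call to move; the robot and the scene stay as the last step left them, time stands still between calls to the robot, and variables do not carry over. Pictures are saved under pics/ and viewed, and the job is handed in when it is done.

Besides the shell and the picture viewer there is one more tool, called as a command line: name --pt "numbers of a row" for each row, then --argument value for the rest. step_arm: Moves the arm, as the interface text tells. Its arguments: {"type":"object","properties":{"moves":{"type":"array"}},"required":["moves"]}

```bash
ls -la; mkdir -p pics; cat > h.py <<'E'
import numpy as np, cv2
from plant import *
E
python3 - <<'E'
from h import *
s=state(); print(s)
for n in ("scene","top"):
    p,d=grab_frame(n); cv2.imwrite(f"pics/{n}0.png",cv2.resize(p[:,:,::-1],(768,576))); np.save(f"{n}0_d.npy",d); np.save(f"{n}0_p.npy",p)
    c=camera_info(n); print(n,np.round(c["intrinsics"],2).tolist(),np.round(c["world_from_camera"],4).tolist())
E
```

```text
total 12
drwxr-xr-x  3 agent agent 4096 Dec  6 20:18 .
drwxr-xr-x 23 root  root  4096 Dec  6 20:18 ..
drwxr-xr-x  2 agent agent 4096 Dec  6 20:18 pics
{'time': 0.0, 'joint_pos': array([ 1.01901589e+00,  5.33885135e-02,  1.61428729e+00, -9.86072694e-06,
        1.47597243e+00, -1.19006943e-01]), 'joint_vel': array([-0.00159252,  0.00039482, -0.00070328, -0.00059454,  0.00124903,
        0.00187315]), 'joint_efforts': array([ 2.39480774e-03, -3.93650222e+01, -3.70191729e+01,  7.90890749e-05,
        6.76621363e-03,  1.64208154e-05]), 'tool_pos': array([0.26180128, 0.56685017, 0.23004739]), 'tool_rot': array([-3.33653315e-04,  2.14701467e-01,  9.76679182e-01, -9.72137173e-04]), 'contact_force': array([-0.00463655, -0.35944757, -0.40675254]), 'ft_torque': array([ 0.00108212,  0.04801203, -0.04044665]), 'gripper_width': 0.9981637626786659}
scene [[412.78, 0.0, 253.28], [0.0, 412.78, 189.42], [0.0, 0.0, 1.0]] [[0.8549, 0.3796, -0.3536, 0.9133], [0.5188, -0.6164, 0.5924, -0.5974], [0.0069, -0.6899, -0.7239, 0.8033], [0.0, 0.0, 0.0, 1.0]]
top [[412.64, 0.0, 256.26], [0.0, 412.64, 189.85], [0.0, 0.0, 1.0]] [[-0.0063, -0.977, 0.2133, 0.27], [-1.0, 0.0047, -0.008, 0.0125], [0.0068, -0.2134, -0.977, 1.1025], [0.0, 0.0, 0.0, 1.0]]
```

View pics/scene0.png

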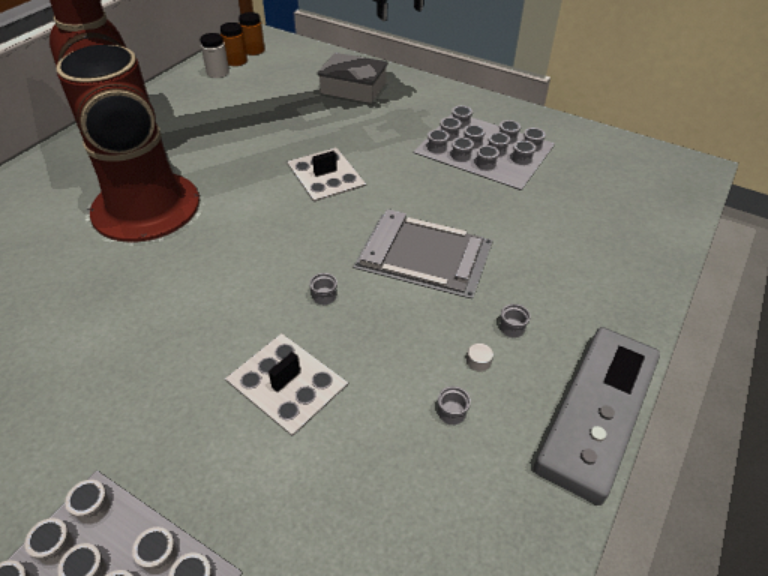

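View pics/top0.png

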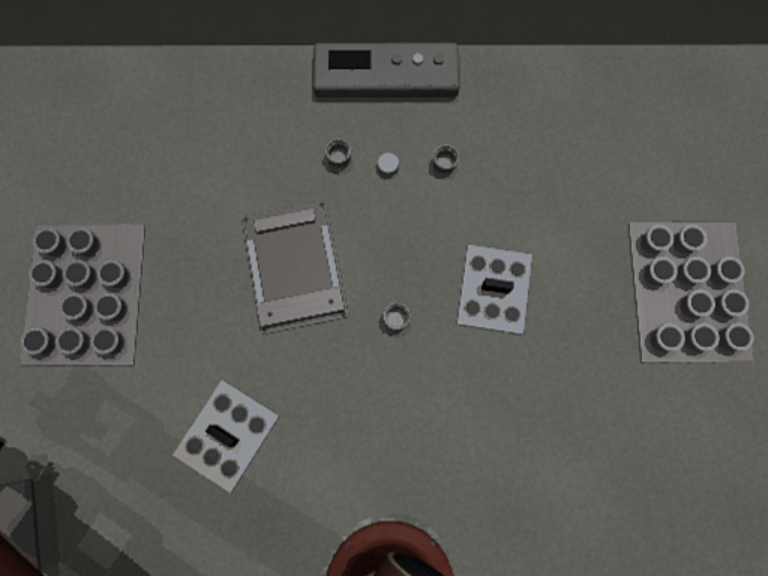

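The top picture shows two things that could be the tray: the right one at (495,288) and the left one at (225,436), in 768-px coordinates. The robot's right is image right, so I take (495,288). The dock is at (295,265), with the wide lip nearest the robot and the keeper on the far side. Cup_c stands at (396,318).

```bash
cat >> h.py <<'E'
def cloud(n,d):
    c=camera_info(n);K=c["intrinsics"];T=c["world_from_camera"]
    v,u=np.mgrid[0:384,0:512]
    P=np.stack([(u-K[0,2])/K[0,0]*d,(v-K[1,2])/K[1,1]*d,d],-1)
    return P@np.array(T)[:3,:3].T+np.array(T)[:3,3]
def rect(P2):
    (c,s,a)=cv2.minAreaRect(P2.astype(np.float32)*1000); return c,s,a
E
python3 - <<'E'
from h import *
for n in ("top","scene"):
    p,d=grab_frame(n); C=cloud(n,d)
    for q in ("tray","dock","cup_a","puck","dock_lip","dock_keeper"):
        try: r=cut_out(n,q)
        except Exception as e: print(q,e); continue
        for o in r:
            m=o["mask"]&(d>0); P=C[m]
            if len(P)<5: print(n,q,o["conf"],o["point"],len(P)); continue
            zm=np.median(P[:,2]); 
            print(n,q,round(o["conf"],2),np.round(o["point"]),m.sum(),"med",np.round(np.median(P,0),4),"z%",np.round(np.percentile(P[:,2],[5,50,95]),4),"rect",np.round(np.hstack([*rect(P[:,:2])[:2],rect(P[:,:2])[2]]),1))
            if q in("tray","dock"): np.save(f"m_{n}_{q}_{int(o['point'][0])}.npy",o["mask"])
    if n=="top":
        cv2.imwrite("pics/crop_tray.png",cv2.resize(p[150:235,295:370,::-1],None,fx=6,fy=6,interpolation=cv2.INTER_CUBIC))
        cv2.imwrite("pics/crop_dock.png",cv2.resize(p[125:230,150:240,::-1],None,fx=5,fy=5,interpolation=cv2.INTER_CUBIC))
    np.save(f"{n}0_p.npy",p);np.save(f"{n}0_d.npy",d)
E
```

```text
top tray 0.8 [147. 290.] 2791 med [0.2467 0.2769 0.0059] z% [0.0021 0.0059 0.033 ] rect [247.  279.  120.9 153.   58.4]
top tray 0.71 [333. 196.] 2384 med [ 0.4979 -0.1952  0.0061] z% [0.0025 0.0061 0.0378] rect [ 503.  -197.6  125.2  150.5   80.8]
top tray 0.56 [194. 177.] 4615 med [0.5428 0.1685 0.0104] z% [0.0025 0.0104 0.0253] rect [549.  170.2 230.5 160.4  11.5]
top dock 0.66 [194. 178.] 4578 med [0.5424 0.1677 0.0105] z% [0.0027 0.0105 0.0253] rect [548.1 169.4 226.1 159.2  11.7]
top cup_a 0.6 [298. 105.] 258 med [ 0.7525 -0.1122  0.016 ] z% [0.0005 0.016  0.0362] rect [ 746.4 -110.9   44.7   45.4   89.9]
top cup_a 0.57 [265. 210.] 272 med [ 0.4526 -0.0169  0.0081] z% [-0.0002  0.0081  0.0366] rect [451.6 -15.2  52.6  44.9  23.9]
top cup_a 0.54 [227. 100.] 278 med [0.7658 0.0893 0.016 ] z% [-0.0001  0.016   0.0371] rect [764.9  95.2  62.5  45.6  44.3]
top cup_a 0.15 [330. 195.] 2390 med [ 0.4984 -0.1947  0.0061] z% [0.0024 0.0061 0.0377] rect [ 505.5 -198.   125.6  155.1   80.1]
top puck 0.66 [260. 109.] 169 med [ 0.7371 -0.0054  0.0228] z% [0.0087 0.0228 0.0261] rect [739.9  -
[... 1083 characters left out ...]
 0.0216] z% [0.0039 0.0216 0.0367] rect [452.4 -17.5  41.2  47.3  34. ]
scene cup_a 0.45 [279. 170.] 3317 med [0.5544 0.1576 0.0107] z% [0.003  0.0107 0.0251] rect [547.4 180.6 229.  187.1  11.3]
scene puck 0.65 [320. 235.] 273 med [ 0.7462 -0.0108  0.0231] z% [0.0021 0.0231 0.026 ] rect [745.7  -5.3  41.1  38.9  22.6]
scene puck 0.49 [283. 171.] 3370 med [0.5577 0.1574 0.0106] z% [0.0025 0.0106 0.025 ] rect [547.9 178.6 231.2 187.2  10.1]
scene dock_lip 0.94 [280. 170.] 3370 med [0.5545 0.1584 0.0107] z% [0.0027 0.0107 0.025 ] rect [547.1 180.6 228.7 189.3  11.4]
scene dock_keeper 0.73 [282. 169.] 3378 med [0.5542 0.1579 0.0106] z% [0.0026 0.0106 0.025 ] rect [547.5 181.6 229.5 191.6  11.2]
```

```bash
ls; python3 -c "from h import *;print(state()['time'])"
```

```text
h.py
m_scene_dock_282.npy
m_scene_tray_191.npy
m_scene_tray_218.npy
m_top_dock_194.npy
m_top_tray_146.npy
m_top_tray_194.npy
m_top_tray_332.npy
pics
scene0_d.npy
scene0_p.npy
top0_d.npy
top0_p.npy
0.8
```

View pics/crop_tray.png

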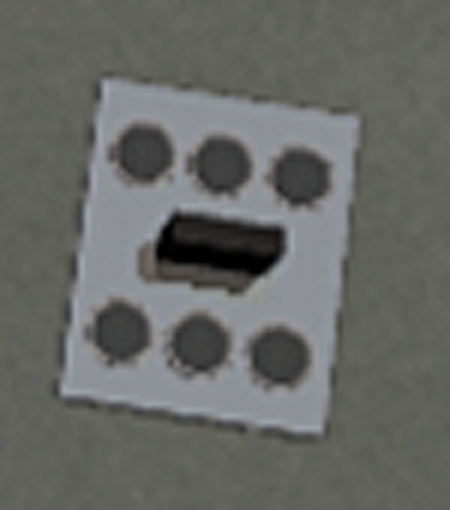

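View pics/crop_dock.png

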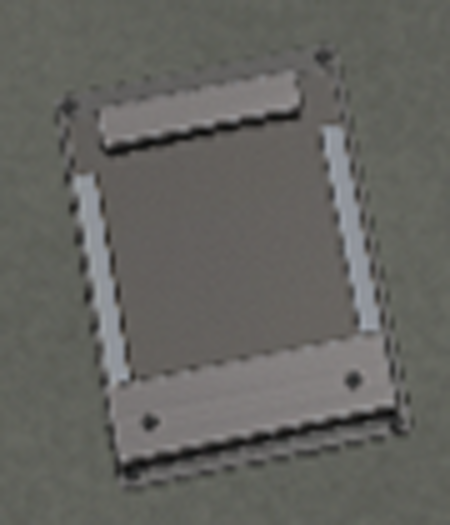

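```bash
python3 - <<'E'
from h import *
def ang(s,a): return a
for n,f in(("top","m_top_tray_332"),("scene","m_scene_tray_191"),("top","m_top_dock_194"),("top","m_top_tray_194"),("scene","m_scene_dock_282")):
    m=np.load(f+".npy");d=np.load(n+"0_d.npy");C=cloud(n,d)
    m=cv2.dilate(m.astype(np.uint8),np.ones((3,3)))>0
    Z=C[...,2]
    if "tray_332" in f or "191" in f:
        t=m&(Z>0.0045)&(Z<0.0085); g=m&(Z>0.03)&(Z<.06)
        print(n,"tray",rect(C[t][:,:2]),"n",t.sum()); print("  grip",rect(C[g][:,:2]),g.sum(),np.median(C[g][:,2]),C[g].mean(0))
        # top-of-grip only
        g2=m&(Z>0.046);print("  griptop",rect(C[g2][:,:2]) if g2.sum()>4 else 0,g2.sum(),C[g2].mean(0))
    else:
        t=m&(Z>0.002)&(Z<0.03); print(n,"dock",rect(C[t][:,:2]),t.sum())
        a=np.radians(11.5)
        R=np.array([[np.cos(a),np.sin(a)],[-np.sin(a),np.cos(a)]])
        L=(C[t][:,:2]-[.5485,.1695])@R.T
        z=C[t][:,2]
        # profile: median z by dock x at |y|<.04
        for x in np.arange(-.12,.121,.006):
            k=(abs(L[:,0]-x)<.003)&(abs(L[:,1])<.04)
            if k.sum(): print(f"{x*1e3:.0f}:{np.median(z[k])*1e3:.1f}",end=" ")
        print()
        for y in np.arange(-.09,.091,.004):
            k=(abs(L[:,1]-y)<.002)&(abs(L[:,0])<.04)
            if k.sum(): print(f"{y*1e3:.0f}:{np.median(z[k])*1e3:.1f}",end=" ")
        print()
E
```

```text
top tray ((503.3094482421875, -197.63455200195312), (122.21047973632812, 150.0292205810547), 80.6310806274414) n 1379
  grip ((503.1015319824219, -196.616455078125), (49.86392593383789, 14.976949691772461), 81.1155776977539) 131 0.04881266871352219 [ 0.50194474 -0.19580056  0.04710203]
  griptop ((400.874267578125, -90.77725219726562), (44.07884979248047, 330.4307556152344), 44.120506286621094) 106 [ 0.48538633 -0.18087528  0.12918234]
scene tray ((506.8302307128906, -196.65570068359375), (120.79560852050781, 151.7478790283203), 80.90614318847656) n 1984
  grip ((506.65313720703125, -197.09039306640625), (50.78207015991211, 17.104944229125977), 82.8368911743164) 216 0.04797798970523931 [ 0.5088607  -0.19911582  0.04514633]
  griptop ((695.7323608398438, -398.44512939453125), (44.821861267089844, 587.9398803710938), 43.20615768432617) 141 [ 0.53897767 -0.22888435  0.10843674]
top dock ((547.6453247070312, 168.984130859375), (231.9701385498047, 162.92794799804688), 11.088571548461914) 4491
-114:3.3 -108:4.1 -102:13.9 -96:23.8 -90:24.1 -84:24.1 -78:24.0 -72:24.3 -66:23.7 -60:23.4 -54:8.
[... 1333 characters left out ...]
, (234.1395263671875, 181.9554443359375), 11.907690048217773) 3294
-108:4.8 -96:24.6 -90:24.5 -84:24.4 -78:23.9 -72:24.5 -66:24.4 -60:22.4 -54:9.8 -48:9.8 -42:9.8 -36:10.1 -30:10.9 -24:9.5 -18:10.4 -12:10.3 -6:10.0 0:10.2 6:10.4 12:9.8 18:9.9 24:10.6 30:10.1 36:9.8 42:10.3 48:10.2 54:10.3 60:10.2 66:10.1 72:10.0 78:22.2 84:22.0 90:22.4 96:19.7 102:3.7 108:3.9 114:4.0 
-86:2.7 -82:4.2 -78:4.7 -74:9.7 -70:15.6 -66:16.3 -62:15.7 -58:11.5 -54:10.5 -50:9.9 -46:9.7 -42:10.1 -38:10.2 -34:9.7 -30:10.2 -26:9.9 -22:10.1 -18:10.1 -14:10.2 -10:10.3 -6:9.3 -2:10.6 2:9.8 6:10.1 10:10.1 14:10.2 18:9.3 22:9.8 26:10.9 30:10.8 34:9.9 38:10.1 42:10.6 46:9.8 50:10.3 54:9.9 58:9.8 62:12.3 66:15.9 70:15.6 74:15.6
```

The crop confirms a six-socket tray whose grip runs across it. It lies at about (0.505, -0.197) with yaw about -9.2°, and measures 150x121 mm, z 6 mm. The dock is at about (0.5475, 0.1695) with yaw about 11.7° and its lip towards the robot.

```bash
cat >> h.py <<'E'
from scipy.spatial.transform import Rotation as Ro, Slerp
def Rq(q): return Ro.from_quat([q[1],q[2],q[3],q[0]])
def tool(yaw,tilt=0.,flip=1):
    # tool y along flip*(heading yaw); z down; tilt>0 raises the +heading end
    h=np.array([np.cos(yaw),np.sin(yaw),0]); y=flip*h; z=np.array([0,0,-1.]); x=np.cross(y,z)
    R=Ro.from_matrix(np.stack([x,y,z],1))
    left=np.array([-np.sin(yaw),np.cos(yaw),0])
    return Ro.from_rotvec(-tilt*left)*R
def plan(p1,R1,n,p0=None,R0=None,show=True):
    s=state()
    p0=s["tool_pos"] if p0 is None else p0; R0=Rq(s["tool_rot"]) if R0 is None else R0
    w=(R0.inv()*R1).as_rotvec(); rows=[];p=np.array(p0,float);R=R0
    for i in range(n):
        tp=p0+(p1-p0)*(i+1)/n; tR=R0*Ro.from_rotvec(w*(i+1)/n)
        sh=np.round(R.inv().apply(tp-p),4); tu=np.round((R.inv()*tR).as_rotvec(),4)
        rows.append(list(sh)+list(tu)); p=p+R.apply(sh); R=R*Ro.from_rotvec(tu)
    if show:
        for r in rows: print([float(v) for v in r])
    return p,R
E
python3 - <<'E'
from h import *
p,R=plan(np.array([.505,-.197,.15]),tool(np.radians(-9.2)),18)
print(p)
E
```

```text
[-0.0301, -0.0329, 0.0045, 0.0, -0.0, 0.0721]
[-0.0323, -0.0306, 0.0045, 0.0, -0.0, 0.0722]
[-0.0345, -0.0283, 0.0046, 0.0, -0.0, 0.0721]
[-0.0364, -0.0256, 0.0045, 0.0, -0.0, 0.0722]
[-0.0382, -0.023, 0.0045, 0.0, -0.0, 0.0721]
[-0.0397, -0.0202, 0.0045, 0.0, -0.0, 0.0722]
[-0.0411, -0.0172, 0.0045, 0.0, -0.0, 0.0721]
[-0.0422, -0.0143, 0.0045, 0.0, -0.0, 0.0722]
[-0.0432, -0.0111, 0.0046, 0.0, -0.0, 0.0721]
[-0.0438, -0.0081, 0.0045, 0.0, -0.0, 0.0721]
[-0.0443, -0.0048, 0.0045, 0.0, -0.0, 0.0722]
[-0.0445, -0.0016, 0.0045, 0.0, -0.0, 0.0721]
[-0.0445, 0.0015, 0.0045, 0.0, -0.0, 0.0722]
[-0.0443, 0.0048, 0.0046, 0.0, -0.0, 0.0721]
[-0.0439, 0.008, 0.0045, 0.0, -0.0, 0.0722]
[-0.0431, 0.0111, 0.0045, 0.0, -0.0, 0.0721]
[-0.0423, 0.0142, 0.0045, 0.0, -0.0, 0.0722]
[-0.0411, 0.0172, 0.0045, 0.0, -0.0, 0.0721]
[ 0.50504253 -0.19701566  0.15002462]
```

step_arm --pt "-0.0301 -0.0329 0.0045 0 0 0.0721 0.085" --pt "-0.0323 -0.0306 0.0045 0 0 0.0722 0.085" --pt "-0.0345 -0.0283 0.0046 0 0 0.0721 0.085" --pt "-0.0364 -0.0256 0.0045 0 0 0.0722 0.085" --pt "-0.0382 -0.023 0.0045 0 0 0.0721 0.085" --pt "-0.0397 -0.0202 0.0045 0 0 0.0722 0.085" --pt "-0.0411 -0.0172 0.0045 0 0 0.0721 0.085" --pt "-0.0422 -0.0143 0.0045 0 0 0.0722 0.085"

```text
time: 1.6
tool_pos: [0.3703, 0.226, 0.1953]
tool_rot: [0.0, 0.485, 0.875, 0.0]
contact_force: [1.4, 0.2, -1.0]
gripper_width: 1.0
```

step_arm --pt "-0.0432 -0.0111 0.0046 0 0 0.0721 0.085" --pt "-0.0438 -0.0081 0.0045 0 0 0.0721 0.085" --pt "-0.0443 -0.0048 0.0045 0 0 0.0722 0.085" --pt "-0.0445 -0.0016 0.0045 0 0 0.0721 0.085" --pt "-0.0445 0.0015 0.0045 0 0 0.0722 0.085" --pt "-0.0443 0.0048 0.0046 0 0 0.0721 0.085" --pt "-0.0439 0.008 0.0045 0 0 0.0722 0.085" --pt "-0.0431 0.0111 0.0045 0 0 0.0721 0.085"

```text
time: 2.4
tool_pos: [0.4784, -0.1141, 0.1591]
tool_rot: [0.0, 0.714, 0.7, 0.0]
contact_force: [1.6, 0.1, 0.4]
gripper_width: 0.996
```

step_arm --pt "-0.0423 0.0142 0.0045 0 0 0.0722 0.085" --pt "-0.0411 0.0172 0.0045 0 0 0.0721 0.085" --pt "0 0 0 0 0 0 0.085"

```text
time: 2.7
tool_pos: [0.5056, -0.2014, 0.1495]
tool_rot: [0.0, 0.763, 0.646, -0.001]
contact_force: [-0.1, 0.8, -0.3]
gripper_width: 0.997
```

```bash
python3 - <<'E'
from h import *
s=state(); print(s["time"],s["tool_pos"],s["joint_pos"],s["contact_force"])
p,R=plan(np.array([.505,-.197,.012]),tool(np.radians(-9.2)),5)
p,d=grab_frame("scene"); cv2.imwrite("pics/s1.png",cv2.resize(p[150:330,90:300,::-1],None,fx=3.5,fy=3.5))
E
```

```text
2.7 [ 0.50557829 -0.20137064  0.14948629] [-5.15205508e-01 -7.53451641e-02  1.87960673e+00 -1.19773248e-03
  1.33714790e+00 -3.48544903e-01] [-0.12602149  0.75897912 -0.2716193 ]
[0.0009, -0.0003, 0.0275, -0.0, 0.0002, -0.0012]
[0.0008, -0.0002, 0.0275, -0.0001, 0.0003, -0.0011]
[0.0009, -0.0003, 0.0275, -0.0, 0.0002, -0.0012]
[0.0009, -0.0002, 0.0275, -0.0001, 0.0002, -0.0012]
[0.0008, -0.0003, 0.0275, -0.0, 0.0003, -0.0011]
```

View pics/s1.png

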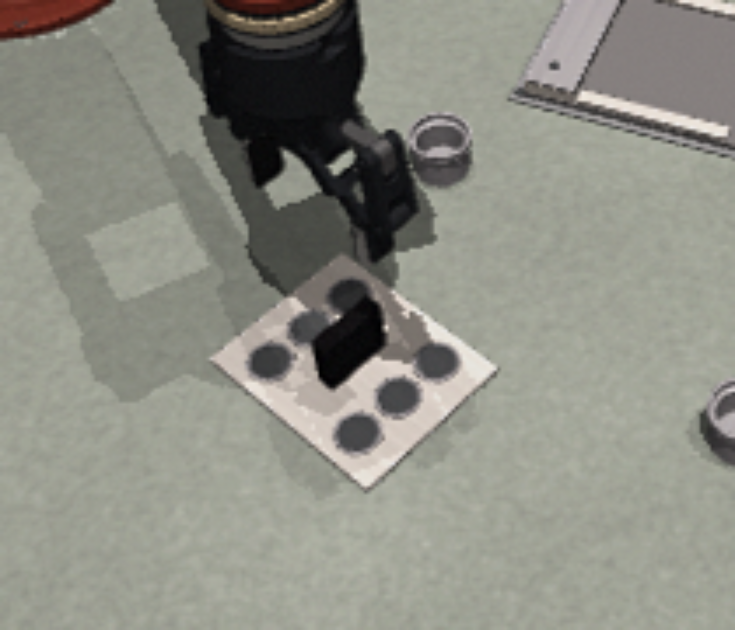

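step_arm --pt "0 0 0.025 0 0 0 0.085" --pt "0 0 0.025 0 0 0 0.085" --pt "0 0 0 0 0 0 0.085"

```text
time: 3.05
tool_pos: [0.5023, -0.1947, 0.0963]
tool_rot: [-0.004, 0.761, 0.649, -0.001]
contact_force: [-0.2, -0.6, -0.3]
gripper_width: 0.996
```

```bash
python3 - <<'E'
from h import *
s=state(); print(s["time"],s["tool_pos"],s["contact_force"])
p,R=plan(np.array([.505,-.197,.012]),tool(np.radians(-9.2)),4)
E
```

```text
3.05 [ 0.50230047 -0.19470828  0.09627237] [-0.22611752 -0.61307613 -0.28205334]
[-0.0005, 0.0009, 0.0211, -0.0018, -0.0007, 0.0003]
[-0.0005, 0.0009, 0.021, -0.0017, -0.0007, 0.0003]
[-0.0005, 0.0008, 0.0211, -0.0018, -0.0007, 0.0003]
[-0.0005, 0.0008, 0.0211, -0.0018, -0.0007, 0.0003]
```

The gripper is over the tray at (345,340) in the crop, with one finger on each side of the grip. The arm sways for a few rows after a move, so I let it settle before closing.

step_arm --pt "0 0 0.02 0 0 0 0.085" --pt "0 0 0.02 0 0 0 0.085" --pt "0 0 0.01 0 0 0 0.085" --pt "0 0 0 0 0 0 0.085" --pt "0 0 0 0 0 0 0.085" --pt "0 0 0 0 0 0 0.085"

```text
time: 3.65
tool_pos: [0.506, -0.1974, 0.0516]
tool_rot: [0.001, 0.761, 0.648, 0.0]
contact_force: [0.6, 0.7, 0.3]
gripper_width: 0.995
```

```bash
python3 - <<'E'
from h import *
s=state(); print(s["time"],s["tool_pos"],s["contact_force"])
p,R=plan(np.array([.505,-.197,.012]),tool(np.radians(-9.2)),2)
E
```

```text
3.65 [ 0.50599434 -0.19742172  0.0516042 ] [0.63255971 0.70686785 0.25745673]
[0.0001, -0.0006, 0.0198, 0.0012, 0.0004, 0.0001]
[0.0002, -0.0005, 0.0198, 0.0012, 0.0005, 0.0001]
```

step_arm --pt "0 0 0.015 0 0 0 0.085" --pt "0 0 0.015 0 0 0 0.085" --pt "0 0 0.01 0 0 0 0.085" --pt "0 0 0 0 0 0 0.085" --pt "0 0 0 0 0 0 0.085" --pt "0 0 0 0 0 0 0.085"

```text
time: 4.25
tool_pos: [0.5054, -0.1973, 0.0103]
tool_rot: [0.0, 0.762, 0.648, 0.0]
contact_force: [0.3, -0.4, 0.2]
gripper_width: 0.997
```

step_arm --pt "0 0 0 0 0 0 0.04" --pt "0 0 0 0 0 0 0.02" --pt "0 0 0 0 0 0 0.01" --pt "0 0 0 0 0 0 0.0" --pt "0 0 0 0 0 0 0.0" --pt "0 0 0 0 0 0 0.0" --pt "0 0 0 0 0 0 0.0" --pt "0 0 0 0 0 0 0.0"

```text
time: 5.05
tool_pos: [0.5051, -0.1971, 0.0102]
tool_rot: [0.0, 0.762, 0.648, -0.0]
contact_force: [-1.8, -0.4, 1.5]
gripper_width: 0.158
```

```bash
python3 - <<'E'
from h import *
s=state(); print(s["time"],s["tool_pos"],s["tool_rot"],s["contact_force"],s["gripper_width"])
y=Rq(s["tool_rot"]).as_matrix()[:,1];print(np.degrees(np.arctan2(y[1],y[0])))
E
```

```text
5.05 [ 0.50506339 -0.19713385  0.01022715] [ 3.83677592e-05  7.61535983e-01  6.48122629e-01 -5.58534947e-05] [-1.78015804 -0.36878278  1.52193651] 0.15776449502644452
-9.199589366056403
```

```bash
python3 - <<'E'
from h import *
a=np.radians(11.7); R=np.array([[np.cos(a),np.sin(a)],[-np.sin(a),np.cos(a)]])
for n,f in(("top","m_top_dock_194"),("scene","m_scene_dock_282")):
    m=np.load(f+".npy");d=np.load(n+"0_d.npy");C=cloud(n,d)
    m=cv2.dilate(m.astype(np.uint8),np.ones((5,5)))>0
    L=(C[...,:2]-[.5475,.1695])@R.T; Z=C[...,2]
    for nm,k in(("lip",m&(Z>.0215)&(Z<.03)&(L[...,0]<-.03)),("keep",m&(Z>.0185)&(Z<.026)&(L[...,0]>.03)),
        ("gL",m&(Z>.0135)&(Z<.019)&(abs(L[...,0])<.055)&(L[...,1]>.05)),("gR",m&(Z>.0135)&(Z<.019)&(abs(L[...,0])<.055)&(L[...,1]<-.05)),("floor",m&(Z>.0075)&(Z<.0125)&(abs(L[...,0])<.08)&(abs(L[...,1])<.07)),("plate",m&(Z>.0025)&(Z<.0055))):
        P=L[k]*1000
        c,s,t=cv2.minAreaRect(P.astype(np.float32)); print(n,nm,k.sum(),np.round(c,1),np.round(s,1),round(t,1),"z",np.round(np.median(Z[k])*1e3,1),"x",np.round(np.percentile(P[:,0],[1,3,97,99]),1),"y",np.round(np.percentile(P[:,1],[1,3,97,99]),1))
E
```

```text
top lip 767 [-80.4   0.1] [149.5  41.8] 89.9 z 24.2 x [-100.5  -99.7  -60.8  -60. ] y [-73.6 -70.6  70.1  73.3]
top keep 284 [66.2  2.4] [ 63.2 138.6] 2.8 z 21.4 x [46.5 73.2 94.7 95.5] y [-54.1 -51.6  51.8  55.5]
top gL 155 [-0.2 63.4] [109.3  22.4] 0.2 z 15.5 x [-54.2 -52.   51.9  54.3] y [56.7 61.9 74.3 74.5]
top gR 143 [ -0.4 -63.7] [ 23.1 108.8] 89.9 z 15.4 x [-54.1 -51.6  50.7  53.4] y [-75.2 -74.8 -61.3 -56.1]
top floor 1652 [11.7 -0.2] [136.3 139.2] 0.0 z 9.7 x [-55.1 -52.3  73.2  75.7] y [-63.6 -60.6  60.4  63.1]
top plate 467 [-0.2 -0.8] [169.8 236.7] 89.7 z 3.9 x [-115.2 -112.2  112.4  114.1] y [-83.8 -79.8  79.   79.8]
scene lip 508 [-77.1  -1.6] [153.   41.3] 89.5 z 24.4 x [-97.3 -96.4 -57.7 -57. ] y [-74.9 -72.8  68.9  73.6]
scene keep 233 [71.1 -8.7] [146.8  62.6] 83.1 z 22.0 x [51.8 76.3 97.8 98.1] y [-67.9 -55.2  51.4  56. ]
scene gL 113 [ 0.5 68.1] [ 15.7 108.8] 89.7 z 16.0 x [-52.5 -49.8  52.8  53.9] y [60.5 61.2 74.5 75.7]
scene gR 145 [ -0.2 -67.6] [ 20.6 108.7] 88.6 z 16.1 x [-53.3 -50.7  51.7  53.5] y [-77.3 -76.8 -62.4 -60.3]
scene floor 1346 [ 8.2 -1.6] [140.2 139.5] 1.3 z 10.1 x [-59.6 -56.4  71.8  74.4] y [-63.8 -55.7  62.4  64.6]
scene plate 366 [4.9 7.7] [238.7 197.6] 1.8 z 3.9 x [-112.7 -108.3  116.3  119.7] y [-86.9 -82.2  79.2  93. ]
```

step_arm --pt "0 0 -0.005 0 0 0 0" --pt "0 0 -0.01 0 0 0 0" --pt "0 0 -0.015 0 0 0 0" --pt "0 0 -0.02 0 0 0 0" --pt "0 0 -0.02 0 0 0 0" --pt "0 0 -0.02 0 0 0 0" --pt "0 0 0 0 0 0 0" --pt "0 0 0 0 0 0 0"

```text
time: 5.85
tool_pos: [0.5053, -0.1972, 0.1007]
tool_rot: [0.001, 0.762, 0.648, 0.0]
contact_force: [-1.3, -0.5, -4.6]
gripper_width: 0.156
```

```bash
python3 - <<'E'
from h import *
s=state(); print(s["time"],s["tool_pos"],s["tool_rot"],s["contact_force"],s["ft_torque"],s["gripper_width"])
for n in("scene","top"):
    p,d=grab_frame(n); cv2.imwrite(f"pics/{n}2.png",cv2.resize(p[:,:,::-1],(768,576)))
    r=cut_out(n,"tray");C=cloud(n,d)
    for o in r:
        m=o["mask"]&(d>0); P=C[m]; zt=np.median(P[:,2]); k=abs(P[:,2]-.091)<.006
        print(n,round(o["conf"],2),np.round(o["point"]),np.median(P,0),k.sum(),rect(P[k][:,:2]) if k.sum()>20 else "")
E
```

```text
5.85 [ 0.50527541 -0.19718205  0.10068636] [6.88908762e-04 7.61559611e-01 6.48094447e-01 2.67014893e-04] [-1.25566358 -0.49241049 -4.63790891] [0.02499408 0.01415505 0.06516783] 0.1560573378026492
scene 0.72 [187. 238.] [ 0.52850461 -0.21716285  0.09680632] 1320 ((507.8080139160156, -196.826904296875), (120.5548324584961, 152.09124755859375), 80.88348388671875)
scene 0.69 [221. 115.] [0.26808006 0.27307029 0.00671615] 0 
top 0.63 [320. 166.] [ 0.55712015 -0.15348251  0.09433621] 224 ((542.966552734375, -157.505126953125), (31.466590881347656, 83.5760498046875), 79.57019805908203)
top 0.56 [147. 291.] [0.24664991 0.27621519 0.00602868] 0
```

The tray is held: the jaws stand at 13.3 mm and the load is about 4 N. Both cameras put the cradle centre at about (0.551, 0.170) once their biases on the tray are taken out. That is a shift of about +2 mm. Next I plan the move to a tilted hover in front of the lip.

```bash
cat >> h.py <<'E'
YAW=np.radians(11.6); CC=np.array([.5511,.1702,.010]); HT=.0102   # cradle centre on floor (est.), TCP height over tray underside
H=np.array([np.cos(YAW),np.sin(YAW),0]); LF=np.array([-np.sin(YAW),np.cos(YAW),0])
def tgt(xe,ze,tiltdeg,y=0.):
    t=np.radians(tiltdeg); R=tool(YAW,t); E=CC+H*xe+LF*y+np.array([0,0,ze])
    ht=R.as_matrix()[:,1]; zt=R.as_matrix()[:,2]
    return E+.075*ht-HT*zt, R
def where():
    s=state(); M=Rq(s["tool_rot"]).as_matrix(); E=s["tool_pos"]+HT*M[:,2]-.075*M[:,1]
    F=s["tool_pos"]+HT*M[:,2]+.075*M[:,1]
    e=E-CC; f=F-CC; cf=s["contact_force"]
    print(f"t={s['time']:.2f} E x={e@H*1e3:.2f} y={e@LF*1e3:.2f} z={e[2]*1e3:.2f} | F x={f@H*1e3:.2f} y={f@LF*1e3:.2f} z={f[2]*1e3:.2f} tilt={np.degrees(np.arcsin(M[2,1])):.2f} roll={np.degrees(np.arcsin(M[2,0])):.2f} | force x={cf@H:.2f} y={cf@LF:.2f} z={cf[2]:.2f} tq={np.round(s['ft_torque'],2)} w={s['gripper_width']*85.4:.1f}")
E
python3 - <<'E'
from h import *
where()
p,R=tgt(-.045,.075,7); print(p)
plan(p,R,14)
E
```

```text
t=6.05 E x=-189.99 y=-323.08 z=78.39 | F x=-49.76 y=-376.36 z=77.99 tilt=-0.15 roll=0.06 | force x=-0.55 y=0.03 z=-3.50 tq=[-0.02  0.    0.05] w=13.5
[0.57872196 0.17586997 0.10426417]
[0.0271, 0.001, -0.0004, -0.0088, 0.0015, -0.0259]
[0.0271, 0.0017, -0.0003, -0.0088, 0.0015, -0.0259]
[0.027, 0.0024, -0.0003, -0.0088, 0.0014, -0.0259]
[0.027, 0.0032, -0.0002, -0.0088, 0.0015, -0.0259]
[0.0268, 0.0038, -0.0002, -0.0088, 0.0015, -0.0259]
[0.0268, 0.0045, -0.0001, -0.0088, 0.0015, -0.026]
[0.0266, 0.0052, 0.0, -0.0089, 0.0015, -0.0259]
[0.0265, 0.0059, 0.0001, -0.0088, 0.0014, -0.0259]
[0.0263, 0.0066, 0.0002, -0.0088, 0.0015, -0.0259]
[0.0261, 0.0072, 0.0003, -0.0088, 0.0015, -0.0259]
[0.026, 0.008, 0.0004, -0.0088, 0.0015, -0.0259]
[0.0257, 0.0086, 0.0005, -0.0088, 0.0014, -0.0259]
[0.0255, 0.0092, 0.0006, -0.0088, 0.0015, -0.0259]
[0.0252, 0.0099, 0.0008, -0.0088, 0.0015, -0.0259]
```

View pics/scene2.png

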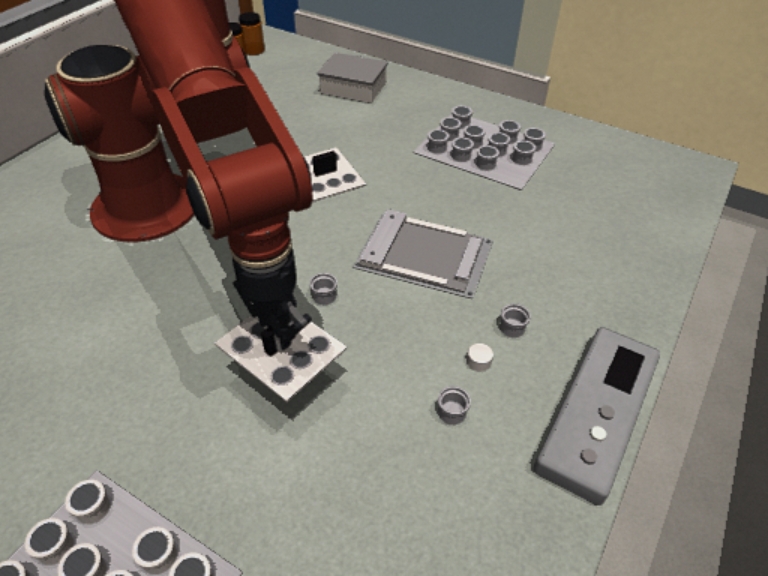

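The tray is lifted level in the gripper at (280,350), and the dock is clear at (425,252).

step_arm --pt "0.014 0.0007 -0.0002 -0.005 0.0008 -0.013 0" --pt "0.0271 0.0014 -0.0003 -0.0088 0.0015 -0.0259 0" --pt "0.027 0.002 -0.0003 -0.0088 0.0014 -0.0259 0" --pt "0.027 0.0028 -0.0002 -0.0088 0.0015 -0.0259 0" --pt "0.0268 0.0035 -0.0002 -0.0088 0.0015 -0.0259 0" --pt "0.0268 0.0042 -0.0001 -0.0088 0.0015 -0.026 0" --pt "0.0266 0.0049 0.0 -0.0089 0.0015 -0.0259 0" --pt "0.0265 0.0056 0.0001 -0.0088 0.0014 -0.0259 0"

```text
time: 6.85
tool_pos: [0.5448, 0.0045, 0.102]
tool_rot: [0.021, 0.694, 0.719, 0.026]
contact_force: [-0.4, -0.2, -3.3]
gripper_width: 0.158
```

step_arm --pt "0.0263 0.0063 0.0002 -0.0088 0.0015 -0.0259 0" --pt "0.0261 0.007 0.0003 -0.0088 0.0015 -0.0259 0" --pt "0.026 0.0077 0.0004 -0.0088 0.0015 -0.0259 0" --pt "0.0257 0.0083 0.0005 -0.0088 0.0014 -0.0259 0" --pt "0.0255 0.009 0.0006 -0.0088 0.0015 -0.0259 0" --pt "0.0252 0.0096 0.0008 -0.0088 0.0015 -0.0259 0" --pt "0.013 0.005 0.0004 -0.0044 0.0007 -0.013 0" --pt "0 0 0 0 0 0 0"

```text
time: 7.65
tool_pos: [0.5797, 0.1769, 0.1044]
tool_rot: [0.04, 0.63, 0.774, 0.047]
contact_force: [-0.3, -1.0, -4.3]
gripper_width: 0.155
```

step_arm --pt "0 0 0 0 0 0 0" --pt "0 0 0 0 0 0 0" --pt "0 0 0 0 0 0 0" --pt "0 0 0 0 0 0 0"

```text
time: 8.05
tool_pos: [0.5804, 0.1744, 0.105]
tool_rot: [0.04, 0.631, 0.773, 0.048]
contact_force: [-1.4, -0.1, -4.7]
gripper_width: 0.156
```

```bash
python3 - <<'E'
from h import *
where()
plan(*tgt(-.045,.02,7),4)
p,d=grab_frame("scene"); cv2.imwrite("pics/s3.png",cv2.resize(p[110:240,200:380,::-1],None,fx=4,fy=4,interpolation=cv2.INTER_CUBIC))
C=cloud("scene",d)
for o in cut_out("scene","tray"):
    m=o["mask"]&(d>0);P=C[m]; print(o["conf"],o["point"],np.median(P,0))
    k=(C[...,2]>.07)&m
    if k.sum()>200:
        Q=C[k]; L=np.stack([(Q-CC)@H,(Q-CC)@LF,Q[:,2]],1)*1e3
        # plane fit on sheet
        sel=np.ones(len(L),bool)
        for _ in range(8):
            A=np.c_[L[sel][:,:2],np.ones(sel.sum())]; co=np.linalg.lstsq(A,L[sel][:,2],rcond=None)[0]
            sel=abs(L[:,2]-np.c_[L[:,:2],np.ones(len(L))]@co)<2.5
        print(co,np.degrees(np.arctan(co[:2])),sel.sum(),cv2.minAreaRect(L[sel][:,:2].astype(np.float32)))
E
```

```text
t=8.05 E x=-43.63 y=-1.69 z=75.52 | F x=105.21 y=-1.81 z=94.19 tilt=7.15 roll=-0.12 | force x=-1.36 y=0.19 z=-4.68 tq=[-0.02  0.18  0.01] w=13.4
[0.0005, -0.0021, 0.0138, 0.0006, 0.0006, -0.0002]
[0.0004, -0.002, 0.0138, 0.0007, 0.0005, -0.0002]
[0.0005, -0.0021, 0.0137, 0.0006, 0.0006, -0.0002]
[0.0004, -0.002, 0.0138, 0.0007, 0.0006, -0.0002]
0.91 [218.1, 116.3] [0.25987408 0.26784392 0.00658622]
0.7 [282.2, 174.5] [0.56547391 0.14274749 0.01063031]
0.62 [300.0, 150.4] [0.59408383 0.15743226 0.10332948]
[1.27406708e-01 5.86313143e-04 9.71873088e+01] [7.26074866 0.03359326] 1232 ((31.3111572265625, -2.6536712646484375), (122.79811096191406, 149.07791137695312), 89.87545013427734)
```

View pics/s3.png

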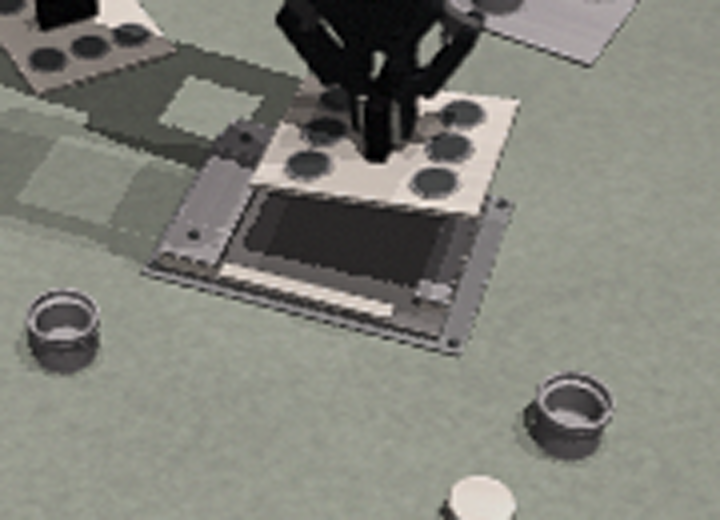

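step_arm --pt "0.0006 -0.001 0.01 0.0006 0.0006 -0.0002 0" --pt "0.0006 -0.002 0.0138 0.0007 0.0005 -0.0002 0" --pt "0.0005 -0.0021 0.0137 0.0006 0.0006 -0.0002 0" --pt "0 -0.002 0.0138 0.0007 0.0006 -0.0002 0" --pt "0 0 0 0 0 0 0" --pt "0 0 0 0 0 0 0" --pt "0 0 0 0 0 0 0"

```text
time: 8.85
tool_pos: [0.58, 0.1768, 0.0539]
tool_rot: [0.039, 0.63, 0.774, 0.048]
contact_force: [0.1, 0.4, -3.2]
gripper_width: 0.157
```

```bash
python3 - <<'E'
from h import *
where()
plan(*tgt(-.045,.001,7),3)
p,d=grab_frame("scene"); cv2.imwrite("pics/s4.png",cv2.resize(p[110:240,200:380,::-1],None,fx=4,fy=4,interpolation=cv2.INTER_CUBIC))
E
```

```text
t=8.85 E x=-43.55 y=0.55 z=24.49 | F x=105.31 y=0.73 z=42.99 tilt=7.08 roll=0.00 | force x=0.23 y=0.37 z=-3.21 tq=[-0.09  0.09 -0.01] w=13.4
[-0.0002, -0.0014, 0.0077, 0.0005, -0.0001, 0.0004]
[-0.0002, -0.0015, 0.0078, 0.0005, -0.0, 0.0004]
[-0.0002, -0.0014, 0.0077, 0.0005, -0.0001, 0.0004]
```

The tray is tilted with its lip end nearest the lip (around (265,185) in the crop) and lies parallel to the dock. I lower it.

step_arm --pt "-0.0002 -0.0014 0.008 0.0005 0 0.0004 0" --pt "-0.0002 -0.0014 0.008 0.0005 0 0.0004 0" --pt "0 -0.001 0.005 0 0 0 0" --pt "0 0 0 0 0 0 0" --pt "0 0 0 0 0 0 0" --pt "0 0 0 0 0 0 0"

```text
time: 9.5
tool_pos: [0.5785, 0.1761, 0.0322]
tool_rot: [0.038, 0.631, 0.774, 0.047]
contact_force: [-0.3, 0.7, -4.2]
gripper_width: 0.155
```

```bash
python3 - <<'E'
from h import *
where()
plan(*tgt(-.045,.0012,7),1)
p,d=grab_frame("scene"); cv2.imwrite("pics/s5.png",cv2.resize(p[110:240,200:380,::-1],None,fx=4,fy=4,interpolation=cv2.INTER_CUBIC))
E
```

```text
t=9.50 E x=-45.17 y=0.23 z=2.95 | F x=103.71 y=0.28 z=21.19 tilt=6.98 roll=0.01 | force x=-0.12 y=0.75 z=-4.20 tq=[-0.02  0.12 -0.06] w=13.2
[-0.0003, -0.0, 0.0017, -0.0003, -0.0002, 0.0003]
```

View pics/s5.png

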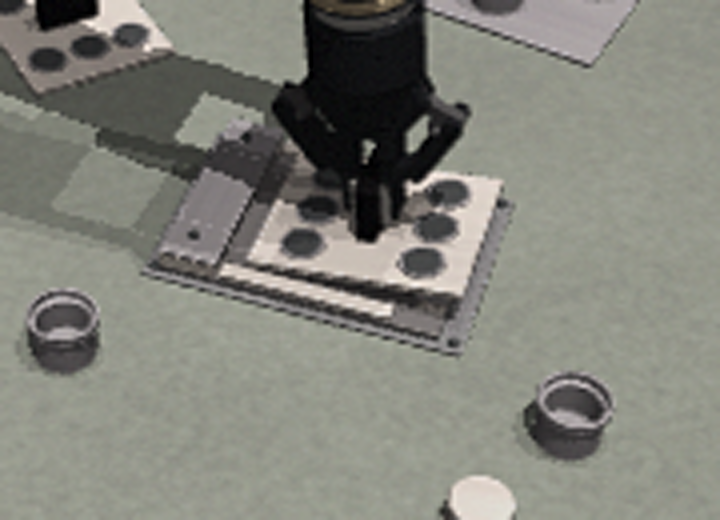

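step_arm --pt "-0.0002 0 0.001 0 0 0 0" --pt "0 -0.001 0.0005 0 0 0 0" --pt "0 -0.002 -0.00025 0 0 0 0" --pt "0 -0.002 -0.00025 0 0 0 0" --pt "0 -0.002 -0.00025 0 0 0 0" --pt "0 -0.002 -0.00025 0 0 0 0" --pt "0 -0.001 -0.0001 0 0 0 0" --pt "0 0 0 0 0 0 0"

```text
time: 10.35
tool_pos: [0.5684, 0.1738, 0.0303]
tool_rot: [0.038, 0.631, 0.774, 0.047]
contact_force: [0.2, -1.0, -4.1]
gripper_width: 0.149
```

```bash
python3 - <<'E'
from h import *
where()
E
```

```text
t=10.35 E x=-55.53 y=0.04 z=1.10 | F x=93.37 y=0.09 z=19.24 tilt=6.95 roll=0.01 | force x=-0.02 y=-1.00 z=-4.09 tq=[-0.04  0.16 -0.  ] w=12.8
```

step_arm --pt "0 -0.0015 -0.00018 0 0 0 0" --pt "0 -0.0015 -0.00018 0 0 0 0" --pt "0 -0.0015 -0.00018 0 0 0 0" --pt "0 -0.0015 -0.00018 0 0 0 0" --pt "0 -0.0015 -0.00018 0 0 0 0" --pt "0 0 0 0 0 0 0"

```text
time: 10.95
tool_pos: [0.561, 0.1723, 0.0302]
tool_rot: [0.038, 0.631, 0.774, 0.047]
contact_force: [0.5, 0.3, -4.1]
gripper_width: 0.153
```

```bash
python3 - <<'E'
from h import *
where()
E
```

```text
t=10.95 E x=-63.15 y=0.01 z=1.03 | F x=85.75 y=0.07 z=19.15 tilt=6.94 roll=0.01 | force x=0.53 y=0.20 z=-4.13 tq=[-0.05  0.15  0.06] w=13.0
```

step_arm --pt "0 -0.0015 -0.00018 0 0 0 0" --pt "0 -0.0015 -0.00018 0 0 0 0" --pt "0 -0.0015 -0.00018 0 0 0 0" --pt "0 -0.001 -0.00012 0 0 0 0" --pt "0 0 0 0 0 0 0" --pt "0 0 0 0 0 0 0"

```text
time: 11.55
tool_pos: [0.5558, 0.1712, 0.0303]
tool_rot: [0.038, 0.631, 0.774, 0.047]
contact_force: [-0.6, 0.1, -4.2]
gripper_width: 0.16
```

```bash
python3 - <<'E'
from h import *
where()
E
```

```text
t=11.55 E x=-68.42 y=0.02 z=1.11 | F x=80.47 y=0.07 z=19.27 tilt=6.96 roll=0.01 | force x=-0.57 y=0.17 z=-4.22 tq=[-0.01  0.18  0.03] w=13.6
```

The end went in under the lip with no contact force. Now I feel for the bar in 0.5 mm rows.

step_arm --pt "0 -0.0005 0.0002 0 0 0 0" --pt "0 -0.0005 0.0002 0 0 0 0" --pt "0 -0.0005 -6e-05 0 0 0 0" --pt "0 -0.0005 -6e-05 0 0 0 0" --pt "0 -0.0005 -6e-05 0 0 0 0" --pt "0 -0.0005 -6e-05 0 0 0 0" --pt "0 -0.0005 -6e-05 0 0 0 0" --pt "0 -0.0005 -6e-05 0 0 0 0"

```text
time: 12.35
tool_pos: [0.5519, 0.1704, 0.0298]
tool_rot: [0.038, 0.631, 0.774, 0.047]
contact_force: [0.4, 0.0, -4.4]
gripper_width: 0.156
```

```bash
python3 - <<'E'
from h import *
where()
E
```

```text
t=12.35 E x=-72.44 y=-0.01 z=0.56 | F x=76.46 y=0.05 z=18.71 tilt=6.95 roll=0.01 | force x=0.39 y=-0.07 z=-4.38 tq=[-0.1   0.16  0.  ] w=13.3
```

step_arm --pt "0 -0.0005 -6e-05 0 0 0 0" --pt "0 -0.0005 -6e-05 0 0 0 0" --pt "0 -0.0005 -6e-05 0 0 0 0" --pt "0 0 0 0 0 0 0"

```text
time: 12.75
tool_pos: [0.551, 0.1701, 0.03]
tool_rot: [0.039, 0.631, 0.774, 0.048]
contact_force: [2.1, 0.5, -5.5]
gripper_width: 0.154
```

```bash
python3 - <<'E'
from h import *
where()
E
```

```text
t=12.75 E x=-73.34 y=-0.04 z=0.72 | F x=75.53 y=-0.01 z=19.10 tilt=7.04 roll=0.01 | force x=2.10 y=0.04 z=-5.47 tq=[-0.01 -0.32 -0.07] w=13.2
```

First contact is at E = -73.3 mm. That is where the bar should be for my cradle estimate, counting in the tilted top corner. I keep pushing in small steps.

step_arm --pt "0 -0.0005 -6e-05 0 0 0 0" --pt "0 -0.0005 -6e-05 0 0 0 0" --pt "0 -0.0005 -6e-05 0 0 0 0" --pt "0 -0.0005 -6e-05 0 0 0 0" --pt "0 0 0 0 0 0 0"

```text
time: 13.25
tool_pos: [0.5493, 0.1698, 0.0302]
tool_rot: [0.039, 0.631, 0.774, 0.048]
contact_force: [5.6, 0.8, -6.1]
gripper_width: 0.156
```

```bash
python3 - <<'E'
from h import *
where()
E
```

```text
t=13.25 E x=-74.97 y=-0.03 z=0.84 | F x=73.89 y=0.01 z=19.36 tilt=7.09 roll=0.01 | force x=5.59 y=-0.37 z=-6.08 tq=[ 0.16 -0.97 -0.02] w=13.4
```

step_arm --pt "0 -0.0005 -6e-05 0 0 0 0" --pt "0 -0.0005 -6e-05 0 0 0 0" --pt "0 -0.0005 -6e-05 0 0 0 0" --pt "0 -0.0005 -6e-05 0 0 0 0" --pt "0 0 0 0 0 0 0"

```text
time: 13.75
tool_pos: [0.5479, 0.1695, 0.0305]
tool_rot: [0.04, 0.631, 0.773, 0.049]
contact_force: [6.9, 1.6, -7.9]
gripper_width: 0.15
```

```bash
python3 - <<'E'
from h import *
where()
E
```

```text
t=13.75 E x=-76.39 y=-0.05 z=0.96 | F x=72.43 y=-0.03 z=19.71 tilt=7.18 roll=0.01 | force x=7.11 y=0.13 z=-7.85 tq=[ 0.27 -1.3  -0.11] w=12.8
```

step_arm --pt "0 -0.0005 5e-05 0.0005 0 0 0" --pt "0 -0.0005 5e-05 0.0005 0 0 0" --pt "0 -0.0005 5e-05 0.0005 0 0 0" --pt "0 -0.0005 5e-05 0.0005 0 0 0" --pt "0 0 0 0 0 0 0"

```text
time: 14.25
tool_pos: [0.5467, 0.1692, 0.0304]
tool_rot: [0.039, 0.631, 0.773, 0.048]
contact_force: [7.0, 1.5, -7.8]
gripper_width: 0.155
```

```bash
python3 - <<'E'
from h import *
where()
E
```

```text
t=14.25 E x=-77.65 y=-0.06 z=0.97 | F x=71.18 y=-0.04 z=19.67 tilt=7.16 roll=0.01 | force x=7.18 y=0.07 z=-7.76 tq=[ 0.24 -1.51 -0.06] w=13.2
```

step_arm --pt "0 -0.0005 5e-05 0.0005 0 0 0" --pt "0 -0.0005 5e-05 0.0005 0 0 0" --pt "0 -0.0005 5e-05 0.0005 0 0 0" --pt "0 0 0 0 0 0 0"

```text
time: 14.65
tool_pos: [0.5458, 0.169, 0.0304]
tool_rot: [0.039, 0.631, 0.773, 0.048]
contact_force: [8.4, 1.9, -7.2]
gripper_width: 0.153
```

```bash
python3 - <<'E'
from h import *
where()
E
```

```text
t=14.65 E x=-78.61 y=-0.06 z=0.99 | F x=70.22 y=-0.06 z=19.66 tilt=7.15 roll=0.01 | force x=8.62 y=0.13 z=-7.25 tq=[ 0.31 -1.71 -0.05] w=13.1
```

step_arm --pt "0 -0.0005 5e-05 0.0005 0 0 0" --pt "0 -0.0005 5e-05 0.0005 0 0 0" --pt "0 -0.0005 5e-05 0.0005 0 0 0" --pt "0 0 0 0 0 0 0" --pt "0 0 0 0 0 0 0"

```text
time: 15.15
tool_pos: [0.5449, 0.1688, 0.0305]
tool_rot: [0.039, 0.631, 0.773, 0.048]
contact_force: [9.4, 1.3, -7.4]
gripper_width: 0.155
```

```bash
python3 - <<'E'
from h import *
where()
E
```

```text
t=15.15 E x=-79.51 y=-0.08 z=1.04 | F x=69.33 y=-0.08 z=19.68 tilt=7.14 roll=0.01 | force x=9.42 y=-0.59 z=-7.39 tq=[ 0.36 -1.84 -0.05] w=13.3
```

step_arm --pt "0 -0.0005 5e-05 0.0005 0 0 0" --pt "0 -0.0005 5e-05 0.0005 0 0 0" --pt "0 0 0 0 0 0 0" --pt "0 0 0 0 0 0 0"

```text
time: 15.55
tool_pos: [0.5443, 0.1687, 0.0305]
tool_rot: [0.039, 0.631, 0.773, 0.048]
contact_force: [10.7, 1.7, -8.1]
gripper_width: 0.154
```

```bash
python3 - <<'E'
from h import *
where()
E
```

```text
t=15.55 E x=-80.16 y=-0.06 z=1.04 | F x=68.68 y=-0.07 z=19.67 tilt=7.13 roll=0.01 | force x=10.84 y=-0.50 z=-8.07 tq=[ 0.38 -1.91 -0.08] w=13.2
```

step_arm --pt "0 -0.0005 5e-05 0.0005 0 0 0" --pt "0 -0.0005 5e-05 0.0005 0 0 0" --pt "0 0 0 0 0 0 0" --pt "0 0 0 0 0 0 0"

```text
time: 15.95
tool_pos: [0.5438, 0.1686, 0.0306]
tool_rot: [0.039, 0.631, 0.773, 0.048]
contact_force: [10.7, 2.1, -7.5]
gripper_width: 0.159
```

```bash
python3 - <<'E'
from h import *
where()
E
```

```text
t=15.95 E x=-80.60 y=-0.09 z=1.13 | F x=68.23 y=-0.10 z=19.80 tilt=7.15 roll=0.01 | force x=10.86 y=-0.04 z=-7.54 tq=[ 0.47 -2.13 -0.07] w=13.6
```

step_arm --pt "0 -0.0005 0.0001 0.0005 0 0 0" --pt "0 -0.0005 0.0001 0.0005 0 0 0" --pt "0 0 0 0 0 0 0" --pt "0 0 0 0 0 0 0"

```text
time: 16.35
tool_pos: [0.5437, 0.1686, 0.0307]
tool_rot: [0.04, 0.631, 0.773, 0.049]
contact_force: [12.5, 2.7, -9.1]
gripper_width: 0.154
```

```bash
python3 - <<'E'
from h import *
where()
E
```

```text
t=16.35 E x=-80.71 y=-0.08 z=1.16 | F x=68.11 y=-0.10 z=20.01 tilt=7.22 roll=0.01 | force x=12.81 y=0.16 z=-9.11 tq=[ 0.52 -2.52 -0.07] w=13.1
```

The hard stop is felt: the last 1 mm commanded gave only 0.1 mm of travel and the force rose to 12.8 N. I back off slightly and swing the raised end down about the hooked edge.

step_arm --pt "0 0.0004 0.0001 0 0 0 0" --pt "0 0.0001 0.001 0.0122 0 0 0" --pt "0 0.0001 0.001 0.0122 0 0 0" --pt "0 0.0001 0.001 0.0122 0 0 0" --pt "0 0 0 0 0 0 0"

```text
time: 16.85
tool_pos: [0.5444, 0.1688, 0.0276]
tool_rot: [0.028, 0.631, 0.774, 0.034]
contact_force: [9.9, 3.0, -5.3]
gripper_width: 0.153
```

```bash
python3 - <<'E'
from h import *
where()
E
```

```text
t=16.85 E x=-80.69 y=-0.03 z=0.89 | F x=68.74 y=-0.05 z=13.99 tilt=5.01 roll=0.02 | force x=10.31 y=0.99 z=-5.32 tq=[ 0.42 -1.92 -0.1 ] w=13.0
```

step_arm --pt "0 0.0001 0.001 0.0122 0 0 0" --pt "0 0.0001 0.001 0.0122 0 0 0" --pt "0 0.0001 0.001 0.0122 0 0 0" --pt "0 0 0 0 0 0 0"

```text
time: 17.25
tool_pos: [0.545, 0.1689, 0.0248]
tool_rot: [0.016, 0.632, 0.775, 0.02]
contact_force: [10.9, 1.9, -4.7]
gripper_width: 0.156
```

```bash
python3 - <<'E'
from h import *
where()
E
```

```text
t=17.25 E x=-80.61 y=-0.07 z=0.75 | F x=69.19 y=-0.09 z=8.40 tilt=2.92 roll=0.02 | force x=11.09 y=-0.32 z=-4.67 tq=[ 0.44 -1.86 -0.08] w=13.3
```

step_arm --pt "0 0.0001 0.001 0.0122 0 0 0" --pt "0 0.0001 0.001 0.0122 0 0 0" --pt "0 0.0001 0.001 0.0122 0 0 0" --pt "0 0 0 0 0 0 0"

```text
time: 17.65
tool_pos: [0.5456, 0.169, 0.022]
tool_rot: [0.005, 0.632, 0.775, 0.006]
contact_force: [10.1, 2.7, -3.4]
gripper_width: 0.158
```

```bash
python3 - <<'E'
from h import *
where()
E
```

```text
t=17.65 E x=-80.51 y=-0.08 z=0.66 | F x=69.47 y=-0.10 z=2.85 tilt=0.84 roll=0.01 | force x=10.43 y=0.57 z=-3.44 tq=[ 0.39 -1.76 -0.08] w=13.5
```

step_arm --pt "0 0.0001 0.0007 0.008 0 0 0" --pt "0 0.0001 0.0007 0.007 0 0 0" --pt "0 0 0.0003 0 0 0 0" --pt "0 0 0 0 0 0 0"

```text
time: 18.05
tool_pos: [0.546, 0.169, 0.0208]
tool_rot: [0.0, 0.632, 0.775, 0.0]
contact_force: [10.1, 2.3, -1.4]
gripper_width: 0.157
```

```bash
python3 - <<'E'
from h import *
where()
p,d=grab_frame("scene"); cv2.imwrite("pics/s6.png",cv2.resize(p[110:240,200:380,::-1],None,fx=4,fy=4,interpolation=cv2.INTER_CUBIC))
E
```

```text
t=18.05 E x=-80.26 y=-0.11 z=0.55 | F x=69.74 y=-0.10 z=0.60 tilt=0.02 roll=0.01 | force x=10.39 y=0.20 z=-1.45 tq=[ 0.36 -1.63 -0.1 ] w=13.4
```

View pics/s6.png

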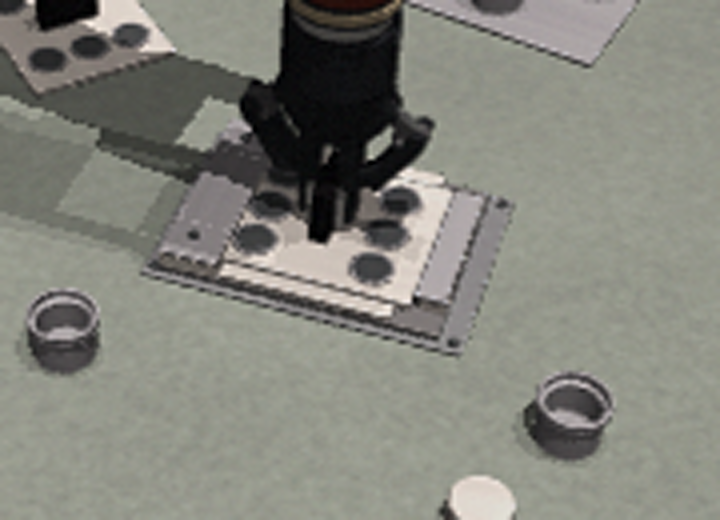

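The tray now lies flat inside the keeper, whose inner edge shows at (450,240) in the crop. I press down slightly to confirm it is on the floor, then let it come forward.

step_arm --pt "0 0 0.0005 0 0 0 0" --pt "0 0 0.0005 0 0 0 0" --pt "0 0 0 0 0 0 0"

```text
time: 18.4
tool_pos: [0.5464, 0.1691, 0.0206]
tool_rot: [0.0, 0.632, 0.775, 0.0]
contact_force: [9.0, 1.9, 1.9]
gripper_width: 0.159
```

```bash
python3 - <<'E'
from h import *
where()
E
```

```text
t=18.40 E x=-79.85 y=-0.10 z=0.28 | F x=70.15 y=-0.10 z=0.43 tilt=0.05 roll=0.01 | force x=9.16 y=0.01 z=1.88 tq=[ 0.3  -1.31 -0.09] w=13.5
```

step_arm --pt "0 0.0008 0 0 0 0 0" --pt "0 0.0008 0 0 0 0 0" --pt "0 0.0008 0 0 0 0 0" --pt "0 0.0008 0 0 0 0 0" --pt "0 0 0 0 0 0 0"

```text
time: 18.9
tool_pos: [0.5483, 0.1695, 0.0203]
tool_rot: [-0.001, 0.632, 0.775, -0.001]
contact_force: [5.6, 0.7, 5.6]
gripper_width: 0.16
```

```bash
python3 - <<'E'
from h import *
where()
E
```

```text
t=18.90 E x=-77.86 y=-0.12 z=0.27 | F x=72.14 y=-0.10 z=-0.05 tilt=-0.12 roll=0.00 | force x=5.61 y=-0.47 z=5.59 tq=[ 0.18 -0.87 -0.16] w=13.7
```

step_arm --pt "0 0.0008 0 0 0 0 0" --pt "0 0.0008 0 0 0 0 0" --pt "0 0.0008 0 0 0 0 0" --pt "0 0 0 0 0 0 0" --pt "0 0 0 0 0 0 0"

```text
time: 19.4
tool_pos: [0.5495, 0.1698, 0.0203]
tool_rot: [-0.002, 0.632, 0.775, -0.002]
contact_force: [0.2, -0.2, 9.9]
gripper_width: 0.16
```

```bash
python3 - <<'E'
from h import *
where()
E
```

```text
t=19.40 E x=-76.66 y=-0.13 z=0.49 | F x=73.34 y=-0.09 z=-0.27 tilt=-0.29 roll=-0.01 | force x=0.15 y=-0.19 z=9.91 tq=[ 0.02 -0.42 -0.14] w=13.7
```

step_arm --pt "0 0.0006 -0.0005 -0.003 0 0 0" --pt "0 0.0006 -0.0003 -0.002 0 0 0" --pt "0 0.0006 0 0 0 0 0" --pt "0 0 0 0 0 0 0" --pt "0 0 0 0 0 0 0"

```text
time: 19.9
tool_pos: [0.5503, 0.17, 0.0202]
tool_rot: [-0.001, 0.632, 0.775, -0.001]
contact_force: [-0.9, -0.2, 8.4]
gripper_width: 0.157
```

```bash
python3 - <<'E'
from h import *
where()
E
```

```text
t=19.90 E x=-75.89 y=-0.10 z=0.20 | F x=74.11 y=-0.06 z=-0.17 tilt=-0.14 roll=-0.00 | force x=-0.92 y=0.01 z=8.39 tq=[-0.01 -0.15 -0.09] w=13.4
```

step_arm --pt "0 0.0005 -0.0008 -0.001 0 0 0" --pt "0 0.0005 0 0 0 0 0" --pt "0 0.0004 0 0 0 0 0" --pt "0 0 0 0 0 0 0" --pt "0 0 0 0 0 0 0"

```text
time: 20.4
tool_pos: [0.5506, 0.17, 0.0202]
tool_rot: [-0.001, 0.632, 0.775, -0.002]
contact_force: [-2.6, -2.7, 9.9]
gripper_width: 0.159
```

```bash
python3 - <<'E'
from h import *
where()
E
```

```text
t=20.40 E x=-75.59 y=-0.11 z=0.30 | F x=74.41 y=-0.06 z=-0.28 tilt=-0.22 roll=-0.01 | force x=-3.05 y=-2.08 z=9.86 tq=[-0.08  0.02 -0.13] w=13.6
```

step_arm --pt "0 0 -0.001 -0.002 0 0 0" --pt "0 0 0 -0.001 0 0 0" --pt "0 0 0 0 0 0 0" --pt "0 0 0 0 0 0 0"

```text
time: 20.8
tool_pos: [0.5508, 0.1701, 0.0202]
tool_rot: [0.0, 0.632, 0.775, 0.0]
contact_force: [2.3, 0.6, 6.5]
gripper_width: 0.157
```

```bash
python3 - <<'E'
from h import *
where()
p,d=grab_frame("scene"); cv2.imwrite("pics/s7.png",cv2.resize(p[110:240,200:380,::-1],None,fx=4,fy=4,interpolation=cv2.INTER_CUBIC))
E
```

```text
t=20.80 E x=-75.27 y=-0.09 z=0.01 | F x=74.73 y=-0.04 z=0.05 tilt=0.01 roll=0.00 | force x=2.36 y=0.18 z=6.46 tq=[-0.06 -0.44 -0.06] w=13.4
```

View pics/s7.png

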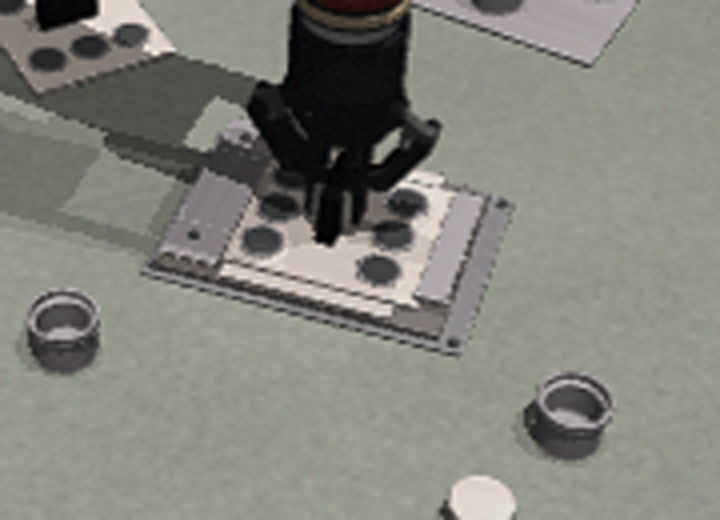

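The tray is flat and its front edge is now under the keeper strip. A little more forward to confirm contact with the wall.

step_arm --pt "0 0.0005 -0.0006 -0.001 0 0 0" --pt "0 0.0005 0 0 0 0 0" --pt "0 0 0 0 0 0 0" --pt "0 0 0 0 0 0 0"

```text
time: 21.25
tool_pos: [0.5508, 0.17, 0.0202]
tool_rot: [-0.0, 0.632, 0.775, -0.0]
contact_force: [0.5, -0.6, 7.2]
gripper_width: 0.16
```

```bash
python3 - <<'E'
from h import *
where()
E
```

```text
t=21.25 E x=-75.32 y=-0.13 z=0.11 | F x=74.68 y=-0.07 z=-0.08 tilt=-0.07 roll=-0.00 | force x=0.41 y=-0.69 z=7.24 tq=[-0.06 -0.18 -0.13] w=13.6
```

step_arm --pt "0 0.0004 0 0 0 0 0" --pt "0 0.0004 0 0 0 0 0" --pt "0 0 0 0 0 0 0" --pt "0 0 0 0 0 0 0"

```text
time: 21.65
tool_pos: [0.5508, 0.1701, 0.0202]
tool_rot: [-0.001, 0.632, 0.775, -0.001]
contact_force: [-4.0, -1.7, 11.0]
gripper_width: 0.155
```

```bash
python3 - <<'E'
from h import *
where()
E
```

```text
t=21.65 E x=-75.35 y=-0.11 z=0.27 | F x=74.65 y=-0.04 z=-0.22 tilt=-0.19 roll=-0.01 | force x=-4.31 y=-0.89 z=10.96 tq=[-0.21  0.09 -0.11] w=13.3
```

The front wall is reached: there is no further travel and the force reverses. I relieve the load and open the fingers.

step_arm --pt "0 -0.0008 -0.0006 -0.003 0 0 0" --pt "0 0 -0.0004 0 0 0 0" --pt "0 0 0 0 0 0 0" --pt "0 0 0 0 0 0 0.02" --pt "0 0 0 0 0 0 0.03" --pt "0 0 0 0 0 0 0.04" --pt "0 0 0 0 0 0 0.045" --pt "0 0 0 0 0 0 0.045"

```text
time: 22.45
tool_pos: [0.5499, 0.1701, 0.02]
tool_rot: [0.0, 0.632, 0.775, 0.0]
contact_force: [-0.7, 1.1, -0.4]
gripper_width: 0.529
```

```bash
python3 - <<'E'
from h import *
where()
E
```

```text
t=22.45 E x=-76.15 y=0.07 z=-0.27 | F x=73.85 y=0.14 z=-0.20 tilt=0.03 roll=0.01 | force x=-0.47 y=1.20 z=-0.38 tq=[-0.   -0.01 -0.01] w=45.2
```

Released with no residual force. I withdraw straight up, then back out of the view.

step_arm --pt "0 0.001 -0.005 0 0 0 0.045" --pt "0 0 -0.01 0 0 0 0.045" --pt "0 0 -0.015 0 0 0 0.045" --pt "0 0 -0.02 0 0 0 0.045" --pt "0 0 -0.03 0 0 0 0.045" --pt "0 0 -0.03 0 0 0 0.045" --pt "0 0 -0.03 0 0 0 0.045" --pt "0 0 -0.02 0 0 0 0.045"

```text
time: 23.25
tool_pos: [0.5525, 0.1705, 0.1851]
tool_rot: [0.002, 0.632, 0.775, 0.003]
contact_force: [0.3, 0.2, -0.3]
gripper_width: 0.527
```

step_arm --pt "0.015 0 0 0 0 0 0.045" --pt "0.03 0 0 0 0 0 0.045" --pt "0.03 0 0 0 0 0 0.045" --pt "0.03 0 0 0 0 0 0.045" --pt "0.03 0 0 0 0 0 0.045" --pt "0.03 0 0 0 0 0 0.045" --pt "0.015 0 0 0 0 0 0.045" --pt "0 0 0 0 0 0 0.045"

```text
time: 24.05
tool_pos: [0.5137, 0.3482, 0.1796]
tool_rot: [0.0, 0.631, 0.776, 0.0]
contact_force: [0.4, -0.7, -0.1]
gripper_width: 0.532
```

```bash
python3 - <<'E'
from h import *
where()
a=np.radians(11.6)
for n in("scene","top"):
    p,d=grab_frame(n); cv2.imwrite(f"pics/{n}9.png",cv2.resize(p[:,:,::-1],(768,576)))
    sl=(slice(110,240),slice(200,380)) if n=="scene" else (slice(100,250),slice(130,310))
    cv2.imwrite(f"pics/{n}9c.png",cv2.resize(p[sl][:,:,::-1],None,fx=4,fy=4,interpolation=cv2.INTER_CUBIC))
    C=cloud(n,d)
    L=np.stack([(C-CC)@H,(C-CC)@LF,C[...,2]],-1)*1e3
    X,Y,Z=L[...,0],L[...,1],L[...,2]
    k=(d>0)&(abs(X)<60)&(abs(Y)<58)&(Z>12)&(Z<20)
    A=np.c_[X[k],Y[k],np.ones(k.sum())]; co=np.linalg.lstsq(A,Z[k],rcond=None)[0]
    print(n,"tray plane slope deg",np.degrees(np.arctan(co[:2])),"z0",co[2],k.sum())
    g=(d>0)&(abs(X)<40)&(abs(Y)<50)&(Z>40)&(Z<65); print(" grip",cv2.minAreaRect(np.stack([X[g],Y[g]],1).astype(np.float32)),g.sum())
    for q in("cup_a","puck"):
        for o in cut_out(n,q):
            m=o["mask"]&(d>0)
            if 20<m.sum()<800: print(q,round(o["conf"],2),np.round(o["point"]),np.round(np.median(C[m],0),3))
E
```

```text
t=24.05 E x=-75.84 y=181.61 z=159.38 | F x=74.16 y=182.12 z=159.42 tilt=0.01 roll=-0.00 | force x=0.24 y=-0.80 z=-0.11 tq=[-0.01 -0.02 -0.02] w=45.4
scene tray plane slope deg [-0.02528178  0.1322301 ] z0 16.523008067501816 1065
 grip ((1.500913143157959, -1.1939163208007812), (14.770094871520996, 52.12586212158203), 0.7929239273071289) 108
cup_a 0.82 [339. 213.] [0.762 0.095 0.022]
cup_a 0.76 [303. 268.] [ 0.749 -0.104  0.018]
cup_a 0.58 [216. 192.] [ 0.451 -0.014  0.023]
puck 0.58 [215. 192.] [ 0.451 -0.015  0.022]
puck 0.53 [316. 238.] [ 0.745 -0.011  0.023]
top tray plane slope deg [-0.17357245  0.02915986] z0 15.976457455772657 1537
 grip ((-1.7230863571166992, 0.3996315002441406), (50.226463317871094, 14.376664161682129), 89.67247772216797) 136
cup_a 0.71 [262. 211.] [ 0.452 -0.019  0.007]
cup_a 0.61 [226.  99.] [0.765 0.09  0.017]
cup_a 0.49 [296. 105.] [ 0.753 -0.113  0.015]
puck 0.47 [259. 109.] [ 0.737 -0.003  0.023]
puck 0.29 [262. 211.] [ 0.453 -0.017  0.014]
```

View pics/scene9c.png

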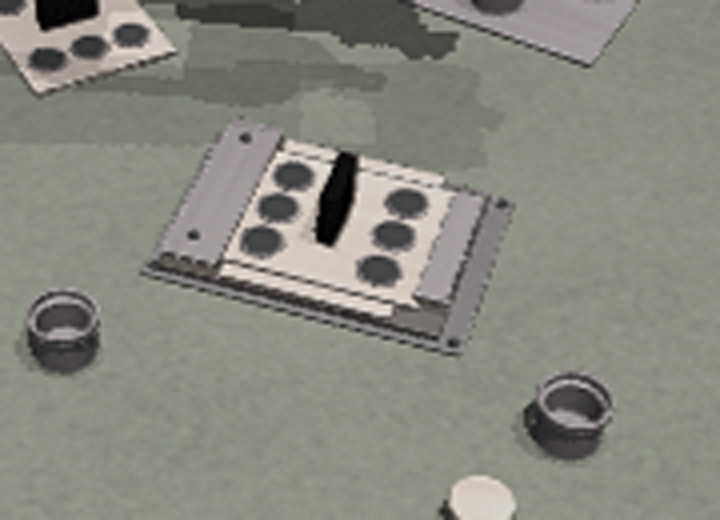

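View pics/top9c.png

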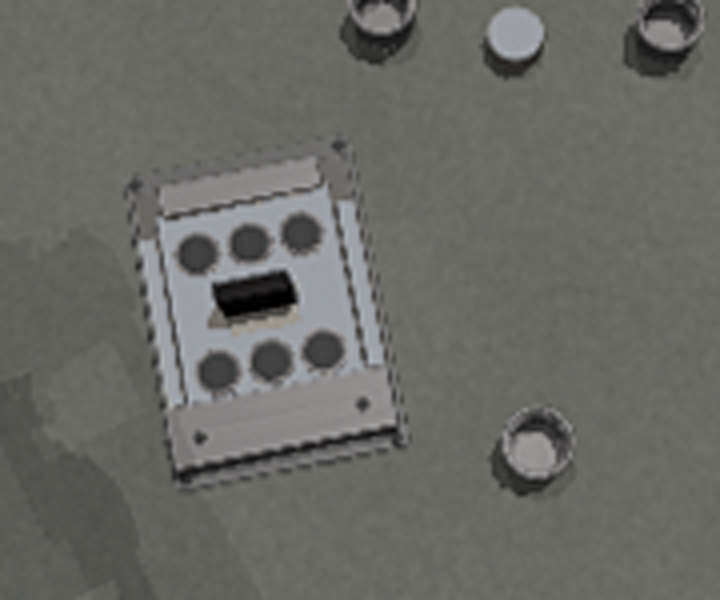

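The tray lies flat, its top at about 16 mm and its slope under 0.2°. It sits under both lip and keeper, centred within 0.2 mm, and the cups and puck have not moved.

```bash
python3 -c "
from h import *
print(job_done(), state()['time'])"
```

```text
the job is handed in; nothing more can be done
the job is handed in; nothing more can be done
```

The tray is seated in the dock, held under both the lip and the keeper, and I let go of it and handed the job in after about 24 s of the 66 s allowed.

**What I did:** I took the tray farthest to the robot's right and slid its `tray_end_a` end under the lip at 7° tilt without contact. The bar met the tray where I expected it. I pushed until the hard stop, where 1 mm commanded gave only 0.1 mm of travel and the force was about 13 N. Then I backed off slightly, swung the raised end down past the keeper and let the tray come forward until it met the front wall.

**Last checks:**
- **Seating:** both cameras show the tray flat, its top 16.0 to 16.5 mm above the work surface (16 mm expected) and its slope under 0.2°.
- **Cups and puck:** they read within about 2 mm of their starting positions, which is the cameras' own scatter.
- **Forces:** the arm touches nothing now. The highest force I read was about 16 N while pushing. While the tray came forward I pressed it onto the floor with about 11 N at most, a little more than intended.

**Disagreement:** the two cameras differ by about 3 mm along the dock (-1.7 and +1.5 mm for the grip). That is the same bias they showed at the start; averaged, they put the tray within 0.2 mm of its expected centre.

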